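# Close and clamp the circuit-board test jig

## Task

Close the test jig over the circuit board: fold the blue-framed cover gently down from under the lamp bar until it rests on the board, then swing the red-handled toggle clamp over centre to the end of its travel so that its arm holds the cover shut flush against the spring of the contact pins. Do not bang or force the jig, leave the finned receiver, the solder spool and the screwdriver where they are, and let go of everything at the end.

Things in the scene. Friction and masses are not known exactly. Their poses are not given: they have to be found in the camera images.
- jig: Grey board test jig, screwed to the bench; origin on the bench under its tray's centre. Tray from x -88 to +112 mm, 170 mm in y, rim 60 mm high; a green circuit board lies in it on sprung contact pins. Cover hinged on the +x side, lamp bar above that side on two posts at x +105, y +-79 mm, toggle clamp on a 50 mm high dark foot on the +y side (x -75 to +5, y 85 to 165 mm).
- lamp_bar (a point): Lower front edge, at mid-width, of the fixed white lamp bar, 310 mm above the bench, at jig x +35 mm; jig axes. The bar is 36 mm deep in x, reaches 90 mm to either side in y and 24 mm up, and hangs from the two posts by side brackets. A gripper pointing straight down cannot get at the raised cover for it; a tool tilted 30 to 40 degrees, its back leaning towards -x, can.
- cover_hinge (a point): Middle of the cover's hinge line, which runs along y; jig axes; at jig x +65 mm, 64 mm above the bench. The shut cover lies from here 132 mm to -x, its top face 68 mm high.
- cover (a joint): Angle of the blue-framed cover above flat, rad: 0 shut, 1.1 to 1.24 at the start. 132 mm hinge to free edge, 130 mm wide, 8 mm thick, 0.25 kg. The stiff hinge stays where left (2 to 4 N at the edge move it). Below 0.09 its presser meets the board on the sprung pins, which lift it again when let go; 6 N at the edge shut it, the clamp must hold it.
- cover_edge (a point): Middle of the cover's free edge, mid-thickness, 132 mm from the hinge line.
- clamp_handle (a joint): Angle of the red clamp handle, rad: 0 open (upright, leaning 0.15 rad to the jig's +y); grows as it swings outward and down to +y; dead centre 1.40, end stop 1.52 (just below level), where it stays by itself. The linked steel arm, upright when open (60 mm, pivot at jig x -35, y +92, z 80 mm), comes down to -y onto the cover.
- handle_pivot (a point): Pivot of the clamp handle, fixed on the jig; jig axes; at jig x -35, y +130 mm, 85 mm above the bench. The handle turns about the x axis through it.
- handle_grip (a point): Middle of the red round grip (20 mm diameter, 55 mm long) of the clamp handle, on its axis, 72 mm from the handle's pivot; the grip reaches 25 mm beyond it.
- receiver: Bystander: loose finned aluminium receiver case, 130 x 100 x 47 mm, 0.6 kg; origin under its centre.
- solder_spool: Bystander: blue solder spool standing upright, 60 mm diameter, 52 mm high; origin under its centre.
- screwdriver: Bystander: screwdriver with a red handle lying on the bench, 190 mm long along its x.

How it is judged (in metres and radians):
On the way, in this order (a step that is already met when the one before it is completed fails the run):
1. the cover is folded down onto the board while the clamp is still open (value of joint cover below 0.13 rad and value of joint clamp_handle below 0.6 rad), for 0.2 s.
2. the clamp is swung past its centre and the cover is shut flush (value of joint clamp_handle above 1.45 rad and value of joint cover below 0.03 rad), for 0.3 s.
At the end, for the whole second after the job is handed in: The cover is shut flush (below 0.03 rad) and the clamp handle is locked past centre (beyond 1.45 rad), both staying so with the robot clear (all of step 2); the robot touches nothing.
It fails at once if the jig is banged or forced (more than 60 N from the fingers) (contact force between the fingers and jig above 60 N).
It fails at once if the receiver, the spool or the screwdriver is displaced by more than 20 mm (distance of any of receiver, solder_spool, screwdriver from where it was at the start of the episode above 0.02 m).
It also fails if it takes over 64 s, if anything falls off the work surface, if the arm or the gripper's body presses on something with over 40 N, if the wrist force passes 120 N, or if a joint passes its speed limit or range.

## Robot

A 6-joint arm with a two-finger parallel gripper is mounted at the origin on the work surface. World frame = base frame: x ahead of the robot, y to its left, z up, the work surface at z = 0. Lengths are in m, angles in degrees, forces in N, time in s.
With the tool pointing down it reaches from about 0.4 to 0.825 m from the base axis. Payload 7 kg.
Tool frame: the origin (TCP) lies on the centre line of the jaws, within the pads' length; the fingertips stand 19 mm ahead of it and the grasp point (between the pads) is the TCP; z points along the fingers, y is the line along which they close (so a half turn about z gives the same grasp; the last joint's range is limited). The gripper opens to 88 mm and grips with 3 to 60 N. Pads are 19 mm wide; open, the fingers measure 130 mm over their backs; the gripper's body (78 mm by 193 mm) begins 47 mm behind the grasp point.
Start: joints at [-50.873, 20.546, 0.682, 0, -70.136, -16.507], TCP at [0.26, -0.623, 0.246] pointing down, gripper open.
Joint ranges: [-176.03, 176.03], [-82.01, 121.73], [-58.28, 71.71], [-173.87, 95.51], [-174.79, -0.11], [-173.66, 173.66]. Speed limits (degrees/s): [136.94, 136.94, 172.46, 180, 180, 180].

## Interface

Orientations are given as [roll, pitch, yaw] about the fixed x, y, z axes, in that order (R = Rz(yaw) Ry(pitch) Rx(roll)).
In Python, from plant import ctrl gives the robot as it stands.
- The arm moves only by the tool move_arm, never from a script. Its argument "motion" is a list of rows, each a list of 3 entries, a list of its own where there are three numbers: the shift along the tool's x, y, z in mm, then the turn, a rotation vector about the tool's x, y, z in degrees, then the closure, from 0 (fully open) to 1 (shut). A call has 1 to 10 rows; each row is the pose to reach, as a shift and turn from the pose commanded when the call began, along the tool's axes at that moment; what a row does not reach only later rows make up. A row lasts 1/12 s, in which the tool goes at most 41.7 mm and 7.16 degrees, less where a joint would pass 70% of its speed; a pose out of reach is approached as far as the arm can. A call with a gripper value outside its range is refused whole. The fingers move at their own pace and stop on an object; the grip force is fixed at half the most. Time passes only in rows, so rows that repeat a pose let the fingers close. It gives the time, the measured TCP pose, the force, the opening and the grip force at its end, in the units of the state.
- ctrl.get_obs(): the state, without advancing time (a new reading comes with each control period).
- ctrl.snapshot(name): name is "side" or "top" or "wrist"; returns a dict with "color" (384x512x3 uint8, blue, green, red), "camera_matrix" (3x3 intrinsics, pixels), "cam_to_world" (4x4, takes a point from camera to world coordinates). Camera axes: x right, y up, looking along -z (the intrinsics and any distortion apply to the point x, -y, -z); pixel columns grow to the right and rows downward; lengths in m; the calibration is good to about 2 mm. A picture is of the moment at which its call begins. There is no depth.
- ctrl.close_job(): hands the job in; it is judged then, once.
The state is a dict: "clock": time; "joint_pos": joint angles; "qvel": joint speeds; "tau": joint torques, N m; "tool_pos": TCP position; "orientation": TCP orientation; "force": force on the tool from outside, world axes, zero at the start; "moment": the same for the moment, N m; "opening": finger opening in m; "gripper_force": force on a finger pad.
Only numpy, scipy, OpenCV 4.12 (cv2) and the standard library are available. Lean on these libraries where they do the work, as an engineer would, in place of code of your own. Each camera call takes 0.05 s, during which the arm holds its last target. There are 200 camera calls.

## Working session

There is one attempt and no reset: what is moved stays moved. The work goes in short steps, Python scripts to look and compute and a tool call to move; the robot and the scene stay as the last step left them, time stands still between calls to the robot, and variables do not carry over. Pictures are saved under pics/ and viewed, at most 11 in all, crops included, and the job is handed in when it is done.

Besides the shell and the picture viewer there is one more tool, called after "Request:" in YAML: its name, and indented under it one key for each argument. move_arm: Moves the arm, as the interface text tells. Its arguments: {"type":"object","properties":{"motion":{"type":"array"}},"required":["motion"]}

```bash
ls; mkdir -p pics
python3 - <<'E'
from plant import ctrl
import cv2,pickle
o=ctrl.get_obs();print({k:o[k] for k in('clock','tool_pos','orientation','force','opening')})
d={}
for n in('top','side'):
    s=ctrl.snapshot(n);d[n]=s;cv2.imwrite(f'pics/{n}0.png',s['color']);print(n,s['camera_matrix'],s['cam_to_world'])
pickle.dump(d,open('s0.pkl','wb'))
E
```

```text
pics
{'clock': 0.0, 'tool_pos': array([ 0.25944137, -0.6226619 ,  0.24463869]), 'orientation': array([ 1.79907128e+02, -7.46962982e-03, -1.57387074e+02]), 'force': array([-0.52544865, -0.18942127, -0.42447129]), 'opening': 0.087553027427774}
top [[426.33080278   0.         252.65606777]
 [  0.         426.33080278 190.87251195]
 [  0.           0.           1.        ]] [[-0.02022852  0.98571383 -0.16720959  0.4376229 ]
 [-0.99943097 -0.01542123  0.02999882 -0.03111697]
 [ 0.02699167  0.16772127  0.98546488  1.35650785]
 [ 0.          0.          0.          1.        ]]
side [[372.90466273   0.         256.38458124]
 [  0.         372.90466273 188.45330145]
 [  0.           0.           1.        ]] [[-0.94924682  0.2429799  -0.19972793  0.45245848]
 [-0.31407907 -0.69817699  0.64335311  0.49585718]
 [ 0.01687643  0.67343126  0.73905719  0.84235825]
 [ 0.          0.          0.          1.        ]]
```

View pics/top0.png

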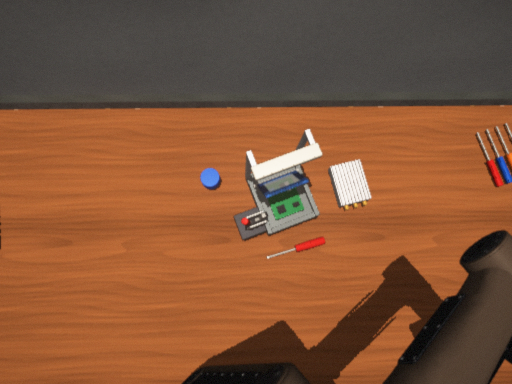

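View pics/side0.png

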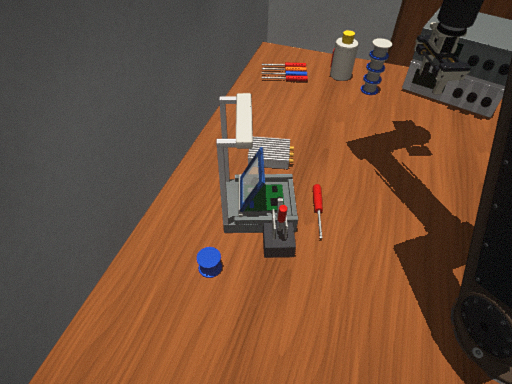

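The top view shows the jig around (285,190), with the white lamp bar from (255,172) to (320,150), the clamp at (255,220), the receiver at (350,183), the spool at (210,178) and the screwdriver at (297,248). The side view shows the raised cover at (253,180) and the red handle at (283,213). I'll zoom in for the corners.

Run:
```python
import cv2
a=cv2.imread('pics/top0.png')[125:250,225:335];cv2.imwrite('pics/t1.png',cv2.resize(a,None,fx=4.8,fy=4.8,interpolation=cv2.INTER_CUBIC))
a=cv2.imread('pics/side0.png')[85:265,205:330];cv2.imwrite('pics/s1.png',cv2.resize(a,None,fx=3.3,fy=3.3,interpolation=cv2.INTER_CUBIC))
```

```text
(no output)
```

View pics/t1.png

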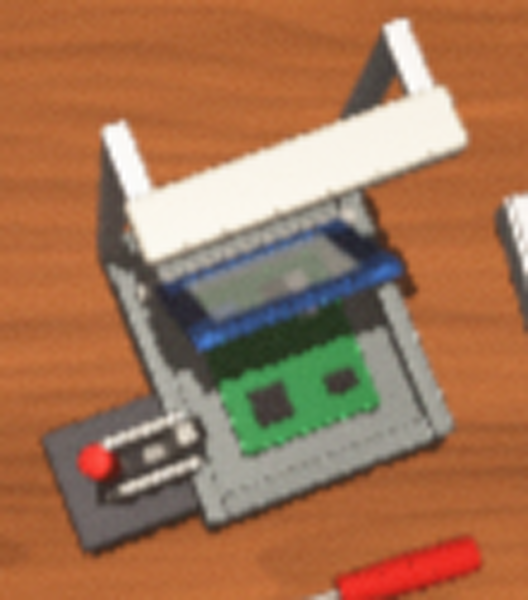

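View pics/s1.png

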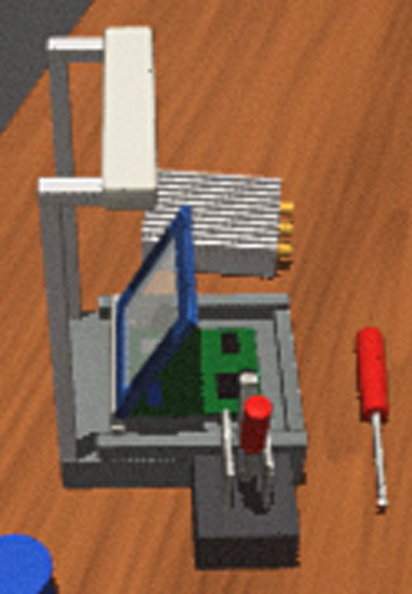

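The zooms give bar-top, tray, foot and cover-edge corners in both views. I'll fit the jig pose (x, y, yaw), cover angle and handle angle to these points.

```bash
cat > h.py <<'E'
import numpy as np,pickle
def proj(s,P):
    T=s['cam_to_world'];p=(np.atleast_2d(P)-T[:3,3])@T[:3,:3];K=s['camera_matrix']
    return np.c_[K[0,2]+K[0,0]*p[:,0]/-p[:,2],K[1,2]+K[1,1]*p[:,1]/p[:,2]]
def ray(s,u):
    K=s['camera_matrix'];T=s['cam_to_world']
    d=T[:3,:3]@np.array([(u[0]-K[0,2])/K[0,0],-(u[1]-K[1,2])/K[1,1],-1]);return T[:3,3],d
def tri(s1,u1,s2,u2):
    A=0;b=0
    for s,u in((s1,u1),(s2,u2)):
        c,d=ray(s,u);d=d/np.linalg.norm(d);M=np.eye(3)-np.outer(d,d);A=A+M;b=b+M@c
    return np.linalg.solve(A,b)
def j2w(q,P):
    c,s=np.cos(q[2]),np.sin(q[2]);P=np.atleast_2d(P)/1000.
    return np.c_[q[0]+c*P[:,0]-s*P[:,1],q[1]+s*P[:,0]+c*P[:,1],P[:,2]]
E
python3 - <<'E'
from h import *
from scipy.optimize import least_squares
d=pickle.load(open('s0.pkl','rb'))
t=lambda x,y:np.array([225+x/4.8,125+y/4.8]); s=lambda x,y:np.array([205+x/3.3,85+y/3.3])
pts=[('top',t(128,208),(71,90,334)),('top',t(440,88),(71,-90,334)),('top',t(148,262),(35,90,310)),('top',t(467,142),(35,-90,310)),
('top',t(43,440),(5,165,50)),('top',t(90,552),(-75,165,25)),('top',t(452,437),(-88,-85,30)),
('side',s(107,30),(71,-90,334)),('side',s(152,28),(35,-90,334)),('side',s(155,190),(35,90,334)),('side',s(103,188),(71,90,334)),
('side',s(195,537),(5,165,50)),('side',s(298,535),(-75,165,50)),('side',s(197,568),(5,165,0)),('side',s(298,566),(-75,165,0)),('side',s(290,295),(-88,-85,60)),('side',s(305,435),(-88,85,60))]
f=lambda q:np.concatenate([proj(d[c],j2w(q,P))[0]-u for c,u,P in pts])
r=least_squares(f,[.6,-.08,.3],loss='soft_l1');q=r.x;print(q,np.degrees(q[2]));print(f(q).reshape(-1,2).round(1).tolist())
np.save('q.npy',q)
J=lambda w:(np.array([[np.cos(q[2]),np.sin(q[2])],[-np.sin(q[2]),np.cos(q[2])]])@(w[:2]-q[:2])*1000,w[2]*1000)
R=tri(d['top'],t(405,265),d['side'],s(187,208));L=tri(d['top'],t(205,342),d['side'],s(195,325))
print('edge R,L jig',J(R),J(L)); H=tri(d['top'],t(95,458),d['side'],s(258,405));print('handle tip',J(H))
for a in(1.1,1.17,1.24):
    P=[(65-132*np.cos(a),y,64+132*np.sin(a)) for y in(-65,65)]
    print(a,((proj(d['top'],j2w(q,P))-[225,125])*4.8).round().tolist(),((proj(d['side'],j2w(q,P))-[205,85])*3.3).round().tolist())
E
```

```text
[ 0.63565184 -0.16752509  0.35150417] 20.139705457895037
[[-1.0, -1.6], [1.3, -1.8], [-0.2, 2.4], [-0.6, 2.4], [-0.3, -1.2], [-0.8, 0.3], [-0.4, -0.9], [-1.0, -1.6], [0.4, -1.1], [1.4, -1.3], [-0.1, -0.6], [0.8, -0.4], [1.3, -0.4], [-0.5, 0.8], [-0.6, 0.9], [-0.5, -1.1], [1.2, 2.2]]
edge R,L jig (array([  7.24034952, -67.51939187]), np.float64(175.82446886367896)) (array([ 6.90617361, 59.45844067]), np.float64(172.38541612258152))
handle tip (array([-33.50563229, 144.39463005]), np.float64(180.71055479541914))
1.1 [[404.0, 269.0], [198.0, 347.0]] [[189.0, 205.0], [197.0, 322.0]]
1.17 [[400.0, 254.0], [194.0, 333.0]] [[179.0, 201.0], [186.0, 318.0]]
1.24 [[395.0, 240.0], [188.0, 318.0]] [[169.0, 198.0], [174.0, 315.0]]
```

```bash
cat >> h.py <<'E'
from scipy.spatial.transform import Rotation as Ro
def go(x,y,z,tilt,cur=None):
    """shift (mm) and turn (deg) in current tool axes to bring the finger TIP centre to jig (x,y,z) mm, back leaning tilt deg to -x"""
    from plant import ctrl
    o=ctrl.get_obs();q=np.load('q.npy');R0=Ro.from_euler('xyz',o['orientation'],degrees=True)
    t=np.radians(tilt);c,s=np.cos(t),np.sin(t)
    M=Ro.from_euler('z',q[2]).as_matrix()@np.array([[-c,0,s],[0,1,0],[-s,0,-c]])
    p=j2w(q,(x,y,z))[0]-.019*M[:,2]
    return R0.inv().apply(p-o['tool_pos'])*1000,(R0.inv()*Ro.from_matrix(M)).as_rotvec(degrees=True)
def where():
    from plant import ctrl
    o=ctrl.get_obs();q=np.load('q.npy');R=Ro.from_euler('xyz',o['orientation'],degrees=True).as_matrix()
    w=o['tool_pos']+.019*R[:,2];C=Ro.from_euler('z',-q[2])
    j=C.apply(w-[q[0],q[1],0])*1000
    print('t',round(o['clock'],2),'tip jig',j.round(1),'F jig',C.apply(o['force']).round(1),'j',np.round(o['joint_pos']))
E
python3 - <<'E'
from h import *
where();a,b=go(-60,-30,320,35);print(a.round(1),b.round(2))
E
```

```text
t 0.1 tip jig [-509.9 -297.8  225.7] F jig [-0.3 -0.4 -0.7] j [-51.  21.   1.  -0. -70. -17.]
[-450.2  248.8  -90.5] [  0.84 -35.     2.37]
```

Request:
move_arm:
  motion:
    - [[-12,7,-5],[0,-1,0],1]
    - [[-36,20,-12],[0,-3,0],1]
    - [[-64,35,-20],[0,-6,0],1]
    - [[-94,52,-28],[0,-9,0.5],1]
    - [[-124,69,-36],[0.2,-12,0.8],1]
    - [[-154,85,-44],[0.4,-15,1],1]
    - [[-184,102,-52],[0.5,-18,1.3],1]
    - [[-208,115,-58],[0.6,-20,1.5],1]
    - [[-222,123,-62],[0.6,-22,1.6],1]
    - [[-226,125,-64],[0.6,-22,1.6],1]

```text
clock: 0.93
tool_pos: [0.4211, -0.4185, 0.311]
orientation: [-179.7, 22.2, -158.8]
force: [-1.0, 0.1, 0.3]
opening: 0.0267
gripper_force: 0.0
```

Run:
```python
from h import *
where();a,b=go(-60,-30,320,35);print(a.round(1),b.round(2))
```

```text
t 0.93 tip jig [-280.7 -161.8  293.4] F jig [-0.9  0.5  0.3] j [-39.   7.  -3. -20. -69. -25.]
[-212.3  128.3   59.4] [  0.14 -12.78   0.93]
```

Request:
move_arm:
  motion:
    - [[-10,6,3],[0,-1,0],1]
    - [[-34,20,9],[0,-2,0],1]
    - [[-64,38,18],[0,-4,0.2],1]
    - [[-94,57,26],[0,-6,0.4],1]
    - [[-124,75,35],[0,-8,0.6],1]
    - [[-154,93,43],[0,-10,0.8],1]
    - [[-182,110,51],[0,-11,0.9],1]
    - [[-202,122,57],[0,-12,0.9],1]
    - [[-212,128,59],[0.1,-12.8,0.9],1]
    - [[-212,128,59],[0.1,-12.8,0.9],1]

```text
clock: 1.77
tool_pos: [0.5792, -0.2211, 0.3333]
orientation: [179.9, 34.8, -159.8]
force: [-0.5, 0.1, 0.0]
opening: 0.0002
gripper_force: 0.0
```

Run:
```python
from h import *
import cv2
where()
for p in((-23,-30,262),(38,-30,174)):
    a,b=go(*p,35);print(a.round(1),b.round(2))
from plant import ctrl
d={n:ctrl.snapshot(n) for n in('top','side')};pickle.dump(d,open('s1.pkl','wb'))
im=np.hstack([cv2.resize(d['side']['color'][60:260,200:320],None,fx=3,fy=3),cv2.resize(d['top']['color'][110:260,215:335],None,fx=3.5,fy=4)]);cv2.imwrite('pics/a2.png',im);print(im.shape)
```

```text
t 1.77 tip jig [-60.6 -30.8 317.7] F jig [-0.4  0.2  0. ] j [-16.   1. -10. -25. -52. -43.]
[ 1.   0.7 67.2] [ 0.12 -0.17  0.02]
[  1.2   0.5 174.3] [ 0.12 -0.17  0.02]
(600, 780, 3)
```

View pics/a2.png

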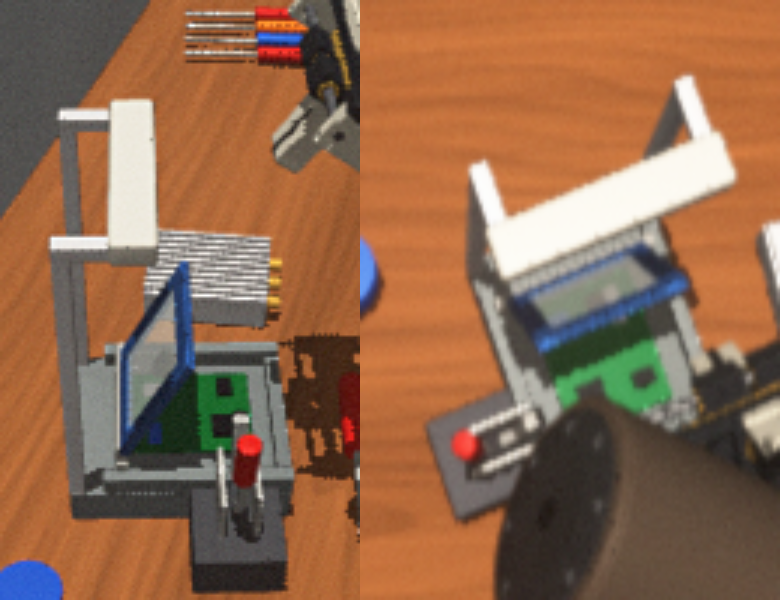

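The side view shows the pale fingertips near crop (275,160), with the cover and handle untouched. The top view shows the wrist in front of the jig. I'll check the tip's projection before entering.

Run:
```python
from h import *
d=pickle.load(open('s1.pkl','rb'));q=np.load('q.npy')
print((proj(d['side'],j2w(q,(-60.6,-30.8,317.7)))-[200,60])*3)
print((proj(d['top'],j2w(q,(-60.6,-30.8,317.7)))-[215,110])*[3.5,4])
```

```text
[[278.19505069 157.67955833]]
[[351.05794321 358.71914624]]
```

Request:
move_arm:
  motion:
    - [[0,0,8],[0,0,0],1]
    - [[0,0,24],[0,0,0],1]
    - [[1,0,42],[0,0,0],1]
    - [[1,0,56],[0,0,0],1]
    - [[1,0,65],[0,0,0],1]
    - [[1,0,67],[0,0,0],1]

```text
clock: 2.37
tool_pos: [0.6136, -0.2101, 0.2755]
orientation: [179.8, 34.6, -160.0]
force: [0.3, -1.0, -0.9]
opening: 0.0005
gripper_force: 0.0
```

Request:
move_arm:
  motion:
    - [[0,0,8],[0,0,0],1]
    - [[0,0,22],[0,0,0],1]
    - [[0,0,38],[0,0,0],1]
    - [[0,0,54],[0,0,0],1]
    - [[0,0,70],[0,0,0],1]
    - [[0,0,86],[0,0,0],1]
    - [[0,0,98],[0,0,0],1]
    - [[0,0,105],[0,0,0],1]
    - [[0,0,107],[0,0,0],1]
    - [[0,0,107],[0,0,0],1]

```text
clock: 3.2
tool_pos: [0.6712, -0.1888, 0.1895]
orientation: [179.9, 34.8, -159.9]
force: [-0.3, 0.2, 0.3]
opening: 0.0004
gripper_force: 0.0
```

Run:
```python
from h import *
import cv2
where()
from plant import ctrl
s=ctrl.snapshot('side');cv2.imwrite('pics/a3.png',cv2.resize(s['color'][60:260,200:340],None,fx=3,fy=3))
t=np.radians(35)
for a in(1.1,1.0,.9,.8,.7,.6,.5,.4,.3,.2,.15,.1,.06):
    S=112;C=np.array([65-S*np.cos(a)+4*np.sin(a),64+S*np.sin(a)+4*np.cos(a)])
    tip=C+9.5*np.array([np.cos(t),np.sin(t)])
    g,b=go(tip[0],-30,tip[1],35);print(a,tip.round(),g.round(1),b.round(1))
```

```text
t 3.2 tip jig [ 36.9 -32.1 173.9] F jig [-0.2  0.3  0.3] j [-11.  14. -13. -30. -36. -39.]
1.1 [ 26. 171.] [11.3  2.3 -3.4] [ 0.  -0.2 -0. ]
1.0 [ 16. 166.] [22.5  2.3 -4.8] [ 0.  -0.2 -0. ]
0.9 [  6. 160.] [33.7  2.3 -5. ] [ 0.  -0.2 -0. ]
0.8 [ -2. 153.] [44.8  2.3 -4.2] [ 0.  -0.2 -0. ]
0.7 [-10. 145.] [55.9  2.3 -2.2] [ 0.  -0.2 -0. ]
0.6 [-17. 136.] [66.6  2.3  0.9] [ 0.  -0.2 -0. ]
0.5 [-24. 127.] [77.   2.3  5. ] [ 0.  -0.2 -0. ]
0.4 [-29. 117.] [87.   2.3 10.2] [ 0.  -0.2 -0. ]
0.3 [-33. 106.] [96.4  2.3 16.3] [ 0.  -0.2 -0. ]
0.2 [-36.  96.] [105.1   2.2  23.3] [ 0.  -0.2 -0. ]
0.15 [-37.  90.] [109.2   2.2  27.1] [ 0.  -0.2 -0. ]
0.1 [-38.  85.] [113.1   2.2  31.2] [ 0.  -0.2 -0. ]
0.06 [-39.  80.] [116.1   2.2  34.5] [ 0.  -0.2 -0. ]
```

View pics/a3.png

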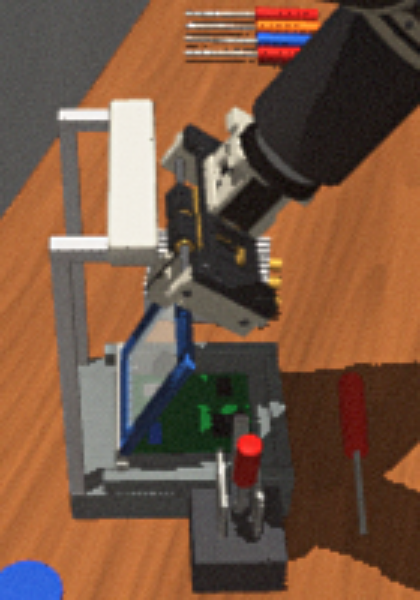

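The fingers at crop (165,285) have gone in behind the cover's top edge, clear of the bar. Now I'll fold the cover gently.

Request:
move_arm:
  motion:
    - [[4,1,-1],[0,0,0],1]
    - [[8,2,-3],[0,0,0],1]
    - [[11,2,-3.5],[0,0,0],1]
    - [[15,2,-4],[0,0,0],1]
    - [[20,2,-4.5],[0,0,0],1]
    - [[25,2,-5],[0,0,0],1]
    - [[30,2,-5],[0,0,0],1]
    - [[35,2,-5],[0,0,0],1]
    - [[40,2,-4.5],[0,0,0],1]
    - [[45,2,-4],[0,0,0],1]

```text
clock: 4.08
tool_pos: [0.633, -0.2008, 0.1675]
orientation: [179.9, 34.8, -159.9]
force: [2.3, 0.9, -0.2]
opening: 0.0004
gripper_force: 0.6
```

Request:
move_arm:
  motion:
    - [[5.5,0,1],[0,0,0],1]
    - [[11,0,2],[0,0,0],1]
    - [[16.5,0,3.5],[0,0,0],1]
    - [[22,0,5],[0,0,0],1]
    - [[27,0,7],[0,0,0],1]
    - [[32,0,9],[0,0,0],1]
    - [[37,0,11.5],[0,0,0],1]
    - [[42,0,14],[0,0,0],1]
    - [[47,0,17],[0,0,0],1]
    - [[51.5,0,20],[0,0,0],1]

```text
clock: 4.92
tool_pos: [0.6042, -0.2112, 0.1214]
orientation: [179.9, 34.8, -159.9]
force: [1.0, 0.1, 0.6]
opening: 0.0003
gripper_force: 0.5
```

Run:
```python
from h import *
import cv2
where()
from plant import ctrl
s=ctrl.snapshot('side');cv2.imwrite('pics/a4.png',cv2.resize(s['color'][60:260,200:340],None,fx=3,fy=3))
t=np.radians(35)
for a in(.3,.2,.15,.1,.06,.03):
    S=112;C=np.array([65-S*np.cos(a)+4*np.sin(a),64+S*np.sin(a)+4*np.cos(a)])
    tip=C+9.5*np.array([np.cos(t),np.sin(t)])
    g,b=go(tip[0],-30,tip[1],35);print(a,tip.round(),g.round(1),b.round(1))
```

```text
t 4.92 tip jig [-33.7 -30.1 105.8] F jig [ 1.  -0.2  0.6] j [-17.  16. -19. -39. -33. -24.]
0.3 [-33. 106.] [-2.  -0.2 -0.6] [ 0.1 -0.3 -0.1]
0.2 [-36.  96.] [ 6.7 -0.3  6.4] [ 0.1 -0.3 -0.1]
0.15 [-37.  90.] [10.8 -0.3 10.2] [ 0.1 -0.3 -0.1]
0.1 [-38.  85.] [14.7 -0.3 14.3] [ 0.1 -0.3 -0.1]
0.06 [-39.  80.] [17.6 -0.3 17.6] [ 0.1 -0.3 -0.1]
0.03 [-39.  77.] [19.7 -0.3 20.2] [ 0.1 -0.3 -0.1]
```

View pics/a4.png

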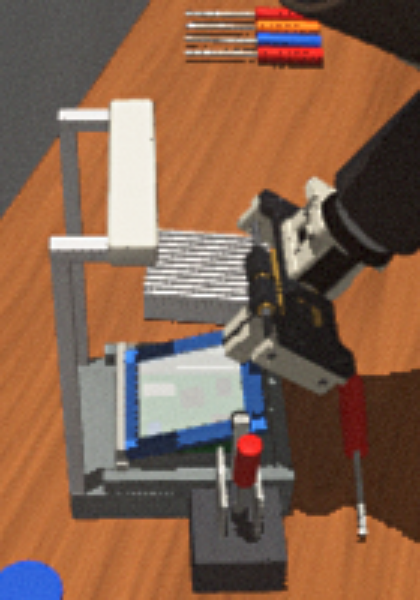

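The cover is down to about 0.3 rad, with the fingers pushing on the frame at crop (240,340) and the handle upright and clear. Continuing slowly.

Request:
move_arm:
  motion:
    - [[3,0,2.5],[0,0,0],1]
    - [[6,0,5.5],[0,0,0],1]
    - [[8.5,0,8],[0,0,0],1]
    - [[11,0,10.5],[0,0,0],1]
    - [[13,0,12.5],[0,0,0],1]
    - [[14.5,0,14],[0,0,0],1]
    - [[16,0,15.5],[0,0,0],1]
    - [[17,0,17],[0,0,0],1]
    - [[17.5,0,17.5],[0,0,0],1]
    - [[17.5,0,17.5],[0,0,0],1]

```text
clock: 5.8
tool_pos: [0.6003, -0.2127, 0.0978]
orientation: [179.9, 34.8, -159.9]
force: [-2.4, -0.3, 3.3]
opening: 0.0008
gripper_force: 1.7
```

Run:
```python
from h import *
where()
```

```text
t 5.8 tip jig [-37.9 -30.2  82.2] F jig [-2.4  0.5  3.3] j [-18.  17. -19. -42. -32. -20.]
```

Request:
move_arm:
  motion:
    - [[1,0,1],[0,0,0],1]
    - [[2,0,2],[0,0,0],1]
    - [[3,0,3],[0,0,0],1]
    - [[3,0,3],[0,0,0],1]
    - [[3,0,3],[0,0,0],1]
    - [[3,0,3],[0,0,0],1]

```text
clock: 6.3
tool_pos: [0.5998, -0.2128, 0.0937]
orientation: [180.0, 34.8, -159.9]
force: [-1.4, -0.3, 4.5]
opening: 0.0002
gripper_force: 2.2
```

Run:
```python
from h import *
import cv2
where()
from plant import ctrl
d={n:ctrl.snapshot(n) for n in('side',)};s=d['side']
q=np.load('q.npy')
# blue free edge check: predicted near corner of frame for angles
for a in(0,.05,.1,.15):print(a,((proj(s,j2w(q,[(65-132*np.cos(a),y,68+132*np.sin(a)) for y in(-65,65)]))-[200,60])*4).round().tolist())
im=s['color'][60:260,200:340];cv2.imwrite('pics/a5.png',cv2.resize(im[80:180],None,fx=4,fy=4,interpolation=cv2.INTER_CUBIC))
```

```text
t 6.3 tip jig [-38.4 -30.2  78.1] F jig [-1.4  0.2  4.5] j [-18.  18. -19. -43. -32. -19.]
0 [[345.0, 465.0], [361.0, 605.0]]
0.05 [[345.0, 459.0], [362.0, 599.0]]
0.1 [[345.0, 453.0], [362.0, 593.0]]
0.15 [[345.0, 446.0], [361.0, 587.0]]
```

View pics/a5.png

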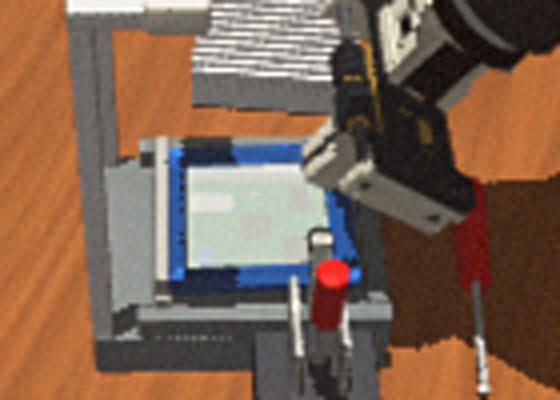

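The cover lies flat on the board at roughly 0.04 rad, with only light force, and the clamp is still upright at crop (330,275). Retracting along the tool axis.

Request:
move_arm:
  motion:
    - [[0,0,-4],[0,0,0],1]
    - [[0,0,-12],[0,0,0],1]
    - [[0,0,-30],[0,0,0],1]
    - [[0,0,-55],[0,0,0],1]
    - [[0,0,-80],[0,0,0],1]
    - [[0,0,-105],[0,0,0],1]
    - [[0,0,-130],[0,0,0],1]
    - [[0,0,-155],[0,0,0],1]
    - [[0,0,-175],[0,0,0],1]
    - [[0,0,-180],[0,0,0],1]

```text
clock: 7.18
tool_pos: [0.5023, -0.2494, 0.2449]
orientation: [-179.8, 34.9, -159.8]
force: [0.4, 0.4, 1.5]
opening: 0.0007
gripper_force: 0.0
```

Run:
```python
from h import *
import cv2
where()
for p in((-35,100,250),(-35,100,155)):
    a,b=go(*p,15);print(a.round(1),b.round(2))
from plant import ctrl
d={n:ctrl.snapshot(n) for n in('top','side')}
q=np.load('q.npy')
for n in d:
    h=cv2.cvtColor(d[n]['color'],cv2.COLOR_BGR2HSV);m=((h[...,0]<8)|(h[...,0]>172))&(h[...,1]>170)&(h[...,2]>110)
    c,l,st,ce=cv2.connectedComponentsWithStats(m.astype('uint8'))
    print(n,[(st[i].tolist(),ce[i].round(1).tolist()) for i in range(1,c) if st[i,4]>25])
    print('pred grip mid/tip',proj(d[n],j2w(q,[(-35,130+r*np.sin(.15),85+r*np.cos(.15)) for r in(47,72,97)])).round(1).tolist())
```

```text
t 7.18 tip jig [-142.5  -31.   229.3] F jig [0.5 0.3 1.5] j [-25.   2. -19. -33. -48. -27.]
[-106.6  131.    45.4] [-1.800e-01  1.994e+01  1.000e-02]
[-52.2 131.3 123.3] [-1.800e-01  1.994e+01  1.000e-02]
top [([487, 159, 17, 28, 197], [495.2, 172.7]), ([242, 218, 7, 7, 38], [244.8, 220.9])]
pred grip mid/tip [[247.2, 221.7], [246.1, 221.4], [245.0, 221.0]]
side [([285, 62, 21, 5, 95], [294.5, 64.2]), ([285, 75, 23, 5, 88], [296.3, 77.2]), ([313, 184, 10, 28, 161], [317.3, 198.7]), ([279, 205, 8, 7, 46], [282.6, 208.1])]
pred grip mid/tip [[282.1, 218.3], [282.9, 213.1], [283.8, 207.7]]
```

Request:
move_arm:
  motion:
    - [[-4,6,3],[0,1,0],1]
    - [[-16,20,8],[0,4,0],1]
    - [[-32,38,14],[0,7,0],1]
    - [[-48,58,20],[0,10,0],1]
    - [[-64,78,27],[0,13,0],1]
    - [[-80,98,34],[0,15,0],1]
    - [[-94,114,40],[0,17,0],1]
    - [[-103,126,44],[-0.1,19,0],1]
    - [[-107,131,45],[-0.2,20,0],1]
    - [[-107,131,45],[-0.2,20,0],1]

```text
clock: 8.12
tool_pos: [0.5656, -0.0843, 0.2641]
orientation: [179.7, 14.6, -159.7]
force: [0.6, -0.8, 0.3]
opening: 0.0007
gripper_force: 0.0
```

Run:
```python
from h import *
where();a,b=go(-35,99,156,15);print(a.round(1),b.round(2))
d=pickle.load(open('s0.pkl','rb'));q=np.load('q.npy')
for z in(130,140,150,160):print(z,proj(d['side'],j2w(q,(-35,92,z))))
```

```text
t 8.12 tip jig [-32.3 102.4 245.7] F jig [ 0.3 -1.   0.3] j [  9.   3. -19.  -4. -53. -77.]
[25.4 -3.7 86.1] [ 0.33 -0.36  0.14]
130 [[280.6072417  204.35689455]]
140 [[280.86973273 201.75997771]]
150 [[281.13646705 199.12108042]]
160 [[281.40754841 196.43917645]]
```

Run:
```python
from h import *
a,b=go(-35,99,163,15);print(a.round(1),b.round(2))
```

```text
[23.6 -3.7 79.3] [ 0.33 -0.36  0.14]
```

Request:
move_arm:
  motion:
    - [[6,-1,8],[0,0,0],1]
    - [[12,-2,24],[0,0,0],1]
    - [[17,-3,42],[0.2,-0.2,0],1]
    - [[21,-4,60],[0.3,-0.4,0.1],1]
    - [[23,-4,73],[0.3,-0.4,0.1],1]
    - [[23.5,-4,79],[0.3,-0.4,0.1],1]
    - [[23.5,-4,79],[0.3,-0.4,0.1],1]

```text
clock: 8.7
tool_pos: [0.562, -0.0916, 0.1807]
orientation: [180.0, 15.0, -160.1]
force: [0.1, -0.4, 1.2]
opening: 0.0001
gripper_force: 0.0
```

```bash
cat >> h.py <<'E'
def clamp(ths,r0=78,r1=86,off=10):
    for th in ths:
        p=.15+th;r=r0+(r1-r0)*th/1.52
        y=130+r*np.sin(p)-off*np.cos(p)-21;z=85+r*np.cos(p)+off*np.sin(p)
        g,b=go(-35,y,z,15);print(round(th,2),round(y),round(z),g.round(1).tolist(),b.round(1))
E
python3 - <<'E'
from h import *
import cv2
where()
from plant import ctrl
s=ctrl.snapshot('side')
cv2.imwrite('pics/a6.png',cv2.resize(s['color'][130:270,200:340],None,fx=4,fy=4,interpolation=cv2.INTER_CUBIC))
clamp(np.arange(0,1.6,.1))
E
```

```text
t 8.7 tip jig [-38.1  96.7 162.4] F jig [-0.  -0.4  1.2] j [  8.   7. -26.  -5. -42. -75.]
0.0 111 164 [-2.0, 14.3, 0.8] [-0.   0.1 -0.2]
0.1 119 164 [-2.0, 22.2, 0.8] [-0.   0.1 -0.2]
0.2 127 163 [-1.8, 30.2, 1.6] [-0.   0.1 -0.2]
0.3 135 161 [-1.3, 38.1, 3.3] [-0.   0.1 -0.2]
0.4 142 159 [-0.6, 45.9, 5.6] [-0.   0.1 -0.2]
0.5 150 155 [0.3, 53.3, 8.8] [-0.   0.1 -0.2]
0.6 157 151 [1.3, 60.5, 12.7] [-0.   0.1 -0.2]
0.7 164 146 [2.6, 67.3, 17.3] [-0.   0.1 -0.2]
0.8 170 141 [4.1, 73.6, 22.6] [-0.   0.1 -0.2]
0.9 176 135 [5.7, 79.3, 28.5] [-0.   0.1 -0.2]
1.0 181 128 [7.4, 84.4, 34.9] [-0.   0.1 -0.2]
1.1 185 121 [9.3, 88.9, 41.9] [-0.   0.1 -0.2]
1.2 189 113 [11.3, 92.6, 49.3] [-0.   0.1 -0.2]
1.3 192 105 [13.5, 95.5, 57.1] [-0.   0.1 -0.2]
1.4 194 97 [15.6, 97.6, 65.2] [-0.   0.1 -0.2]
1.5 195 88 [17.9, 98.9, 73.5] [-0.   0.1 -0.2]
```

View pics/a6.png

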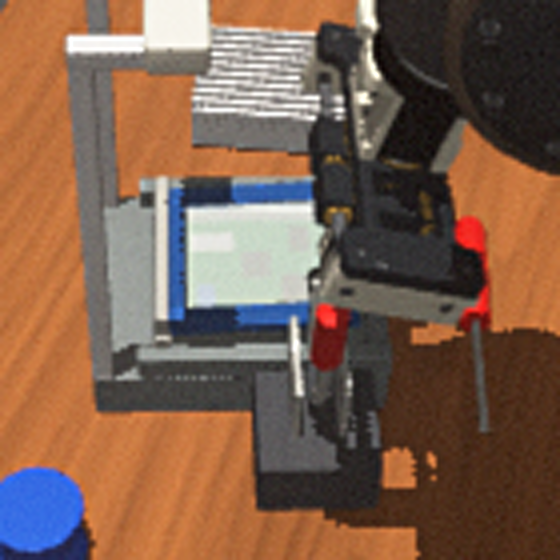

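The fingers sit just inside the red handle at crop (330,330), and the cover stays down. Now I'll swing the handle.

Request:
move_arm:
  motion:
    - [[-1,5,0.5],[0,0,0],1]
    - [[-2,10,0.8],[0,0,0],1]
    - [[-2,14,0.8],[0,0,0],1]
    - [[-2,18,0.8],[0,0,0],1]
    - [[-2,22,0.8],[0,0,0],1]
    - [[-2,26,1.2],[0,0,0],1]
    - [[-2,30,1.6],[0,0,0],1]
    - [[-1.5,34,2.4],[0,0,0],1]
    - [[-1.5,38,3.3],[0,0,0],1]
    - [[-1,42,4.5],[0,0,0],1]

```text
clock: 9.58
tool_pos: [0.5513, -0.0499, 0.179]
orientation: [-180.0, 15.2, -160.0]
force: [0.8, 0.3, 0.2]
opening: 0.0003
gripper_force: 0.2
```

Request:
move_arm:
  motion:
    - [[0,4,1],[0,0,0],1]
    - [[1,8,2.5],[0,0,0],1]
    - [[1,12,4.5],[0,0,0],1]
    - [[2,15.5,6.5],[0,0,0],1]
    - [[2,19,8.5],[0,0,0],1]
    - [[3,22,10.5],[0,0,0],1]
    - [[4,25.5,13],[0,0,0],1]
    - [[4.5,28.5,15.5],[0,0,0],1]
    - [[5,31.5,18],[0,0,0],1]
    - [[5.5,34,21],[0,0,0],1]

```text
clock: 10.42
tool_pos: [0.5397, -0.0181, 0.157]
orientation: [-180.0, 15.2, -160.0]
force: [-0.6, -0.4, -0.1]
opening: 0.0003
gripper_force: 0.1
```

Run:
```python
from h import *
where()
clamp(np.arange(.8,1.6,.1))
```

```text
t 10.42 tip jig [-33.6 173.3 138.7] F jig [-0.7 -0.1 -0.1] j [ 19.   5. -34.  -1. -36. -88.]
0.8 170 141 [0.7, -3.3, -2.5] [-0.1  0.2 -0.1]
0.9 176 135 [2.3, 2.5, 3.4] [-0.1  0.2 -0.1]
1.0 181 128 [4.0, 7.6, 9.8] [-0.1  0.2 -0.1]
1.1 185 121 [5.9, 12.0, 16.8] [-0.1  0.2 -0.1]
1.2 189 113 [8.0, 15.8, 24.2] [-0.1  0.2 -0.1]
1.3 192 105 [10.1, 18.7, 32.0] [-0.1  0.2 -0.1]
1.4 194 97 [12.3, 20.8, 40.1] [-0.1  0.2 -0.1]
1.5 195 88 [14.5, 22.1, 48.4] [-0.1  0.2 -0.1]
```

Request:
move_arm:
  motion:
    - [[1.5,1.5,2],[0,0,0],1]
    - [[2.5,4,5],[0,0,0],1]
    - [[3.5,6.5,8],[0,0,0],1]
    - [[4.5,9,11.5],[0,0,0],1]
    - [[5.5,11,15],[0,0,0],1]
    - [[6.5,13,18.5],[0,0,0],1]
    - [[7.5,15,22],[0,0,0],1]
    - [[8,15.8,24],[0,0,0],1]

```text
clock: 11.08
tool_pos: [0.5332, -0.0039, 0.1317]
orientation: [-180.0, 15.2, -160.0]
force: [-0.0, -1.1, 2.3]
opening: 0.0004
gripper_force: 1.3
```

Run:
```python
from h import *
import cv2
where()
from plant import ctrl
s=ctrl.snapshot('side')
cv2.imwrite('pics/a7.png',cv2.resize(s['color'][130:270,200:340],None,fx=4,fy=4,interpolation=cv2.INTER_CUBIC))
clamp(np.arange(1.2,1.6,.05))
```

```text
t 11.08 tip jig [-34.9 188.9 113.4] F jig [-0.4 -1.   2.3] j [ 21.   6. -37.   0. -31. -91.]
1.2 189 113 [-0.1, 0.1, -0.0] [-0.1  0.2 -0.1]
1.25 191 109 [1.0, 1.7, 3.8] [-0.1  0.2 -0.1]
1.3 192 105 [2.1, 3.1, 7.8] [-0.1  0.2 -0.1]
1.35 193 101 [3.2, 4.2, 11.8] [-0.1  0.2 -0.1]
1.4 194 97 [4.3, 5.2, 15.8] [-0.1  0.2 -0.1]
1.45 195 92 [5.4, 5.9, 20.0] [-0.1  0.2 -0.1]
1.5 195 88 [6.5, 6.5, 24.1] [-0.1  0.2 -0.1]
1.55 196 84 [7.7, 6.8, 28.3] [-0.1  0.2 -0.1]
1.6 196 79 [8.8, 6.9, 32.6] [-0.1  0.2 -0.1]
```

View pics/a7.png

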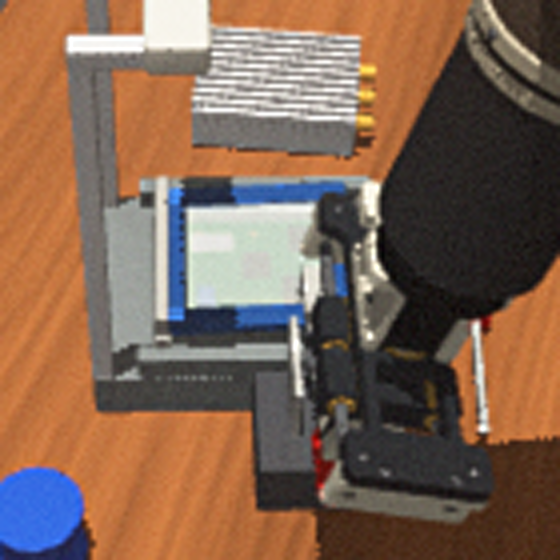

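The red grip is under the fingers at crop (320,470), well down, and the arm is folding onto the cover at (310,280). I'll press on slowly through centre.

Request:
move_arm:
  motion:
    - [[0.5,0.9,2],[0,0,0],1]
    - [[1,1.7,4],[0,0,0],1]
    - [[1.5,2.4,6],[0,0,0],1]
    - [[2,3.1,8],[0,0,0],1]
    - [[2.6,3.7,10],[0,0,0],1]
    - [[3.2,4.2,12],[0,0,0],1]
    - [[3.8,4.7,14],[0,0,0],1]

```text
clock: 11.72
tool_pos: [0.5315, 0.0005, 0.1173]
orientation: [-180.0, 15.2, -160.0]
force: [0.6, -0.9, 1.4]
opening: 0.0003
gripper_force: 0.3
```

Request:
move_arm:
  motion:
    - [[0.5,0.5,2],[0,0,0],1]
    - [[1,1,4],[0,0,0],1]
    - [[1.5,1.4,6],[0,0,0],1]
    - [[2,1.6,8],[0,0,0],1]
    - [[2,1.6,8],[0,0,0],1]

```text
clock: 12.13
tool_pos: [0.5308, 0.0019, 0.1087]
orientation: [-180.0, 15.2, -160.0]
force: [1.0, 0.8, 0.3]
opening: 0.0003
gripper_force: 0.0
```

Run:
```python
from h import *
where()
clamp((1.45,1.5,1.55,1.6))
```

```text
t 12.13 tip jig [-35.1 195.2  90.3] F jig [1.2 0.4 0.3] j [ 22.   8. -39.   1. -27. -93.]
1.45 195 92 [-0.7, -0.3, -2.0] [-0.1  0.2 -0.1]
1.5 195 88 [0.4, 0.2, 2.1] [-0.1  0.2 -0.1]
1.55 196 84 [1.5, 0.5, 6.3] [-0.1  0.2 -0.1]
1.6 196 79 [2.7, 0.6, 10.6] [-0.1  0.2 -0.1]
```

Request:
move_arm:
  motion:
    - [[0.3,0,1],[0,0,0],1]
    - [[0.5,0,2],[0,0,0],1]
    - [[0.8,0,3],[0,0,0],1]
    - [[1,0,4],[0,0,0],1]
    - [[1,0,4],[0,0,0],1]

```text
clock: 12.55
tool_pos: [0.5316, 0.002, 0.1062]
orientation: [-180.0, 15.3, -160.0]
force: [-6.7, -0.1, 13.1]
opening: 0.0008
gripper_force: 7.2
```

Request:
move_arm:
  motion:
    - [[0.3,0,1],[0,0,0],1]
    - [[0.5,0,2],[0,0,0],1]
    - [[0.5,0,2],[0,0,0],1]

```text
clock: 12.8
tool_pos: [0.5319, 0.0021, 0.1056]
orientation: [-179.9, 15.4, -159.9]
force: [-15.6, 0.6, 31.2]
opening: -0.0001
gripper_force: 17.0
```

Solid stop at about 35 N, at the end-of-travel height. Backing off and checking.

Request:
move_arm:
  motion:
    - [[0,0,-3],[0,0,0],1]
    - [[0,0,-8],[0,0,0],1]
    - [[0,0,-20],[0,0,0],1]
    - [[0,0,-45],[0,0,0],1]
    - [[0,0,-75],[0,0,0],1]
    - [[0,0,-105],[0,0,0],1]
    - [[0,0,-135],[0,0,0],1]
    - [[0,0,-160],[0,0,0],1]
    - [[0,0,-175],[0,0,0],1]
    - [[0,0,-180],[0,0,0],1]

```text
clock: 13.63
tool_pos: [0.4874, -0.0141, 0.28]
orientation: [-180.0, 15.5, -160.0]
force: [-0.5, -0.2, 0.4]
opening: 0.0004
gripper_force: 0.0
```

Run:
```python
from h import *
import cv2
where()
from plant import ctrl
s=ctrl.snapshot('side');q=np.load('q.npy')
cv2.imwrite('pics/a8.png',cv2.resize(s['color'][130:270,200:340],None,fx=4,fy=4,interpolation=cv2.INTER_CUBIC))
f=lambda P:((proj(s,j2w(q,P))-[200,130])*4).round().tolist()
for th in(1.3,1.4,1.52):p=th+.15;print(th,f([(-35,130+r*np.sin(p),85+r*np.cos(p)) for r in(47,97)]))
for a in(0,.05,.1):print(a,f([(65-132*np.cos(a),y,68+132*np.sin(a)) for y in(-65,65)]))
```

```text
t 13.63 tip jig [-81.3 195.1 261.7] F jig [-0.5 -0.1  0.4] j [ 22.  -8. -29.   1. -53. -92.]
1.3 [[329.0, 447.0], [336.0, 513.0]]
1.4 [[328.0, 452.0], [335.0, 522.0]]
1.52 [[328.0, 457.0], [334.0, 532.0]]
0 [[345.0, 185.0], [361.0, 325.0]]
0.05 [[345.0, 179.0], [362.0, 319.0]]
0.1 [[345.0, 173.0], [362.0, 313.0]]
```

View pics/a8.png

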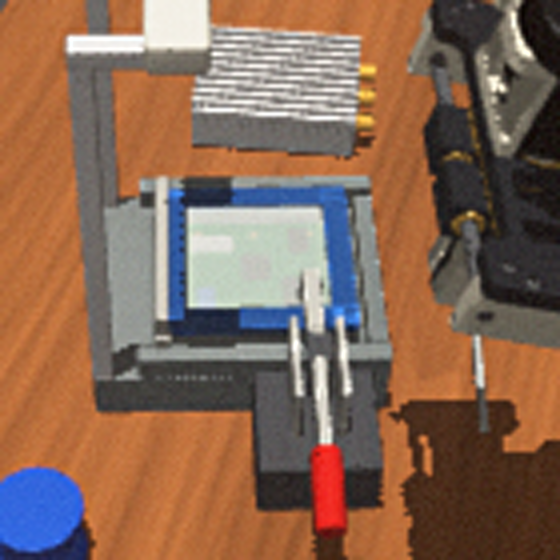

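The grip ends at crop row ~533, where the model puts 1.52 rad. The cover corner is at (360,325), which matches shut. The clamp arm lies on the cover and the robot is clear, so I'm handing in.

```bash
python3 -c "
from plant import ctrl
print(ctrl.close_job())"
```

```text
the job is handed in; nothing more can be done
None
```

The jig is closed: the last camera picture shows the cover shut flush and the clamp locked at its end stop. The robot was clear of everything when I handed the job in at about 14 s, and no verdict was returned.

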